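# Zero the power meter under its dust cover

## Robot

A 7-joint arm with a two-finger parallel gripper is mounted at the origin on the work surface. World frame = base frame: x ahead of the robot, y to its left, z up, the work surface at z = 0. Lengths are in m, angles in rad, forces in N, time in s.
With the tool pointing down it reaches from about 0.4 to 0.925 m from the base axis. Payload 5.6 kg.
Tool frame: the origin (TCP) lies midway between the tips of the shut fingers; the grasp point (between the pads) lies 19 mm behind it (env.pinch_z is the distance from the TCP to the grasp point, in m); y points along the fingers, z is the direction in which the jaws open and shut, and the axes are right-handed (so a half turn about y gives the same grasp; the last joint's range is limited). The gripper opens to 85 mm and grips with 20 to 120 N. Pads are 22 mm wide; open, the fingers measure 114 mm over their backs; the gripper's body (76 mm by 85 mm) begins 54 mm behind the grasp point. The pads swing forward as they close: fully open they stand 13 mm farther back than shut.
Start: joints at [1.066, 0.468, -0.012, 1.603, 0.006, 1.071, -0.056], TCP at [0.29, -0.582, 0.231] pointing down, gripper open.
Joint ranges: [-2.53, 2.53], [-0.31, 2.02], [-1.57, 1.55], [0.28, 2.44], [-1.29, 4.43], [0.15, 1.84], [-2.92, 2.92]. Speed limits (rad/s): [2.57, 2.57, 3.14, 3.14, 3.14, 3.14, 3.14].

## Interface

Orientations are given as a unit quaternion [x, y, z, w].
In Python, from workcell import env gives the robot as it stands.
- The arm moves only by the tool apply_moves, never from a script. Its argument "steps" is text: rows parted by semicolons, each of 7 numbers parted by spaces: the shift along the tool's x, y, z in m, then the turn, a rotation vector about the tool's x, y, z in rad, then the gripper's target within -1 to 1 (shut at 1, half-way at 0, fully open at -1). A call has exactly 5 rows; each row is the pose to reach, as a shift and turn from the pose commanded when the call began, along the tool's axes at that moment; what a row does not reach only later rows make up. A row lasts 1/12 s, in which the tool goes at most 41.7 mm and 7.16 degrees, less where a joint would pass 70% of its speed; a pose out of reach is approached as far as the arm can. A call with a gripper value outside its range is refused whole. The fingers move at their own pace and stop on an object; "grip_force" is the grip in N (left out, the last holds). Time passes only in rows, so rows that repeat a pose let the fingers close, or fill a call up. It gives the time, the measured TCP pose, the force and the opening at its end, in the units of the state.
- env.observe(): the state, without advancing time (a new reading comes with each control period).
- env.camera(name): name is "side" or "top"; returns a dict with "color" (384x512x3 uint8, red, green, blue), "depth" (384x512 float32, m along the optical axis (not along the pixel's ray), 0 where there is no reading), "fx", "fy", "cx", "cy" (pixels), "k1" (the pictures are not rectified: a ray, as slopes to the right and down, at radius r is drawn at 1 + k1 r^2 times it, then the intrinsics apply), "R" (3x3) and "t" (3): a world point X has camera coordinates R X + t. Camera axes: x right, y down, z forward; pixel columns grow to the right and rows downward; lengths in m; the calibration is good to about 2 mm. A picture is of the moment at which its call begins.
- env.sign_off(): hands the job in, once; it reports no verdict.
The state is a dict: "time_s": time; "qpos": joint angles; "dq": joint speeds; "joint_efforts": joint torques, N m; "eef_pos": TCP position; "tool_rot": TCP orientation; "wrist_force": force on the tool from outside, world axes, zero at the start; "torque": the same for the moment, N m; "gripper_width": opening from 0.0 (shut) to 1.0 (fully open).
Only numpy, scipy, OpenCV 4.12 (cv2) and the standard library are available. Lean on these libraries where they do the work, as an engineer would, in place of code of your own. Each camera call takes 0.05 s, during which the arm holds its last target. There are 200 camera calls.

## Task

Zero the power meter on the optical table: slide its dust cover fully open, press the large round button all the way in and keep it in for about a second, then slide the cover fully home again. Leave the small square key unpressed and do not disturb the other things on the table.

Things in the scene. Friction and masses are not known exactly. Their poses are not given: they have to be found in the camera images.
- meter: power meter: low grey box bolted to the table, 160 mm (its x) x 200 mm (its y) x 60 mm high to its deck; origin under its centre, z up. Its bolted lugs reach 102 mm either side of centre along x. In the deck, centred at its y = -50 mm, is a window 120 mm (x) x 70 mm (y), 30 mm deep, normally hidden by the dust cover; the other half of the deck (+y) is blank. Aluminium guide rails run along y at x = +-73 mm (8 mm wide, tops 72 mm above the table).
- cover (a joint): sliding dust cover, 134 x 84 x 6 mm aluminium plate lying on the deck between the rails, its top 68 mm above the table. Value in m: 0 = home against its stop, window wholly covered; 0.085 = fully open against its stop. It opens towards the meter's +y, starts home or up to 15 mm ajar, stays where it is left, and takes about 2 N to slide.
- cover_fin (a point): middle of the top edge of the cover's upright grip fin, 104 mm above the table. The fin is 14 mm thick along the meter's y (the sliding direction), 60 mm long along the meter's x, and stands 36 mm above the plate, in the plate's middle; axes as the meter's.
- zero_button (a joint): travel in m of the large round push button in the window: 0 = out, 0.008 = fully in. A spring returns it; it takes about 2 N to start and 6 N to push fully in, straight down.
- zero_button_top (a point): centre of the top of the large round button, 42 mm across, pale plastic; at the meter's x = -26, y = -50 mm, 56 mm above the table when out (4 mm below the deck)
- small_key (a joint): travel in m of the small square key in the same window: 0 = out, 0.008 = fully in; spring return, goes in at 1 to 3 N. Not to be pressed.
- small_key_top (a point): centre of the top of the small square key, 18 x 18 mm, same plastic; at the meter's x = +38, y = -50 mm, 54 mm above the table when out
- stage: neighbour: black translation stage bolted to the table, 150 x 120 mm, with an upright white foam block to 123 mm high and a micrometer sticking out 95 mm from its centre along its -y; origin under its centre
- fork: bystander: black clamping fork, 87 x 36 x 24 mm, lying flat; origin under its middle
- post: bystander: short steel post on a black disc foot, 42 mm across, 63 mm tall; origin under its centre
- tile: bystander: flat square of blue absorber, 130 x 130 x 30 mm; origin under its centre
- driver: bystander: black-handled screwdriver lying down, 180 mm long along its x axis; origin under its middle
- lens: bystander: ring-mounted lens, 56 mm across, on a post with a 70 x 50 mm black foot, 124 mm tall; origin under its foot
- vial: bystander: glass jar, 44 mm across, 80 mm tall, standing; origin under its centre

How it is judged:
By the outcome, as a careful person would: the job done as asked, in the order asked, and still so for the second after the job is handed in, with the robot touching nothing.
It also fails if it takes over 64 s, if anything falls off the work surface, if the arm or the gripper's body presses on something with over 40 N, if the wrist force passes 120 N, or if a joint passes its speed limit or range.

## Working session

There is one attempt and no reset: what is moved stays moved. The work goes in short steps, Python scripts to look and compute and a tool call to move; the robot and the scene stay as the last step left them, time stands still between calls to the robot, and variables do not carry over. Pictures are saved under pics/ and viewed, about 8 in all and at most 12, crops included, and the job is handed in when it is done.

Besides the shell and the picture viewer there is one more tool, called after ">>>" in YAML: its name, and indented under it one key for each argument. apply_moves: Moves the arm, as the interface text tells. Its arguments: {"type":"object","properties":{"steps":{"type":"string"},"grip_force":{"type":"number"}},"required":["steps"]}

```bash
mkdir -p pics; ls; cat > h.py <<'E'
import numpy as np, cv2
from workcell import env
from scipy.spatial.transform import Rotation as Ro
def save(c,n,box=None,s=1):
    im=c["color"][...,::-1]
    if box: im=im[box[1]:box[3],box[0]:box[2]]
    cv2.imwrite("pics/"+n,cv2.resize(im,None,fx=s,fy=s,interpolation=cv2.INTER_CUBIC))
def rays(c,uv):
    K=np.array([[c["fx"],0,c["cx"]],[0,c["fy"],c["cy"]],[0,0,1]]);
    p=cv2.undistortPoints(np.array(uv,float).reshape(-1,1,2),K,np.array([c["k1"],0,0,0,0.])).reshape(-1,2)
    return np.c_[p,np.ones(len(p))]
def atz(c,uv,z):
    R,t=np.array(c["R"]),np.array(c["t"]); o=-R.T@t; d=rays(c,uv)@R
    return o+d*((z-o[2])/d[:,2])[:,None]
def bydepth(c,uv):
    R,t=np.array(c["R"]),np.array(c["t"]); uv=np.array(uv)
    D=np.array([c["depth"][int(round(v)),int(round(u))] for u,v in uv])
    return (rays(c,uv)*D[:,None]-t)@R
E
python3 - <<'E'
from h import *
import pickle
C={n:env.camera(n) for n in("top","side")}
pickle.dump(C,open("c0.pkl","wb"))
for n in C: save(C[n],n+"0.png",s=1.5); print(n,-np.array(C[n]["R"]).T@C[n]["t"],C[n]["fx"],C[n]["k1"])
o=env.observe();print(o, env.pinch_z, Ro.from_quat(o["tool_rot"]).as_matrix().round(3))
E
```

```text
pics
top [ 0.37435231 -0.02293325  1.39897387] 369.8709171928578 0.03216908772698141
side [0.27238584 0.83361267 1.00597801] 412.9762007616197 -0.11907389764296389
{'time_s': 0.1, 'qpos': array([ 1.06599687,  0.46829527, -0.0115915 ,  1.60353244,  0.00600907,
        1.07136394, -0.05631293]), 'dq': array([ 0.00103798, -0.00265155, -0.0002164 , -0.00353319,  0.00075486,
       -0.00193752,  0.00012715]), 'joint_efforts': array([ 2.04771684e-03, -5.33516908e+01,  2.19423749e-02, -2.51967895e+01,
        1.15607347e-02,  4.35951384e-03,  8.61538041e-06]), 'eef_pos': array([ 0.28932851, -0.58150815,  0.23042919]), 'tool_rot': array([-0.16196495,  0.6888739 , -0.68782071,  0.1616254 ]), 'wrist_force': array([-0.84789057, -0.19859537, -0.13714136]), 'torque': array([-0.01514044, -0.07617849,  0.00152878]), 'gripper_width': 0.9996394893262441} 0.0187 [[-0.895 -0.001  0.445]
 [-0.445  0.001 -0.895]
 [ 0.    -1.    -0.002]]
```

View pics/top0.png

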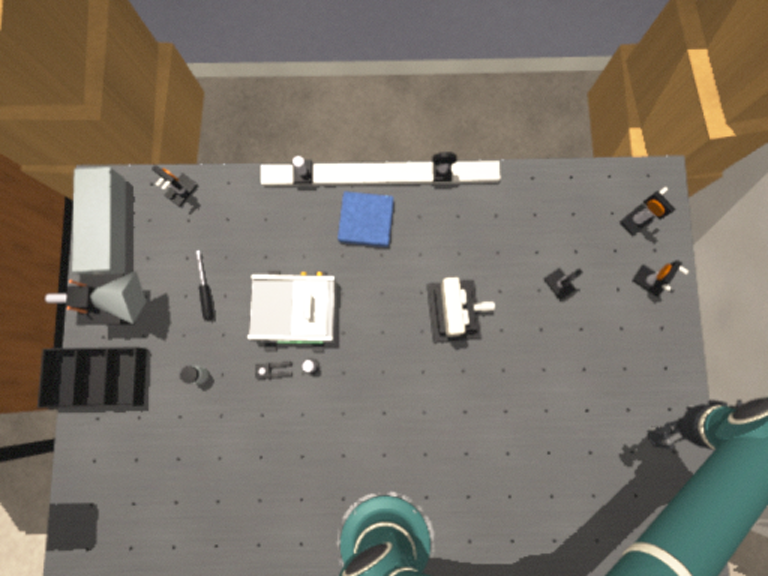

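View pics/side0.png

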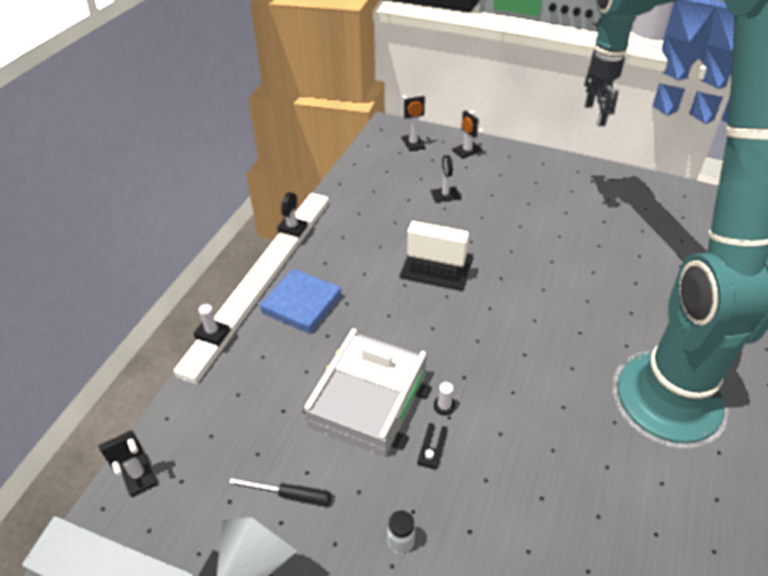

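The top view shows the meter around (290,310) of 768 px. The cover and fin are at its right, at (311,308), so it opens to the left, towards world +y. I'll take an enlarged crop.

```bash
python3 - <<'E'
from h import *
import pickle
C=pickle.load(open("c0.pkl","rb"))
save(C["top"],"topc.png",(155,170,235,240),8)
save(C["side"],"sidec.png",(195,210,295,305),8)
E
```

```text
(no output)
```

View pics/topc.png

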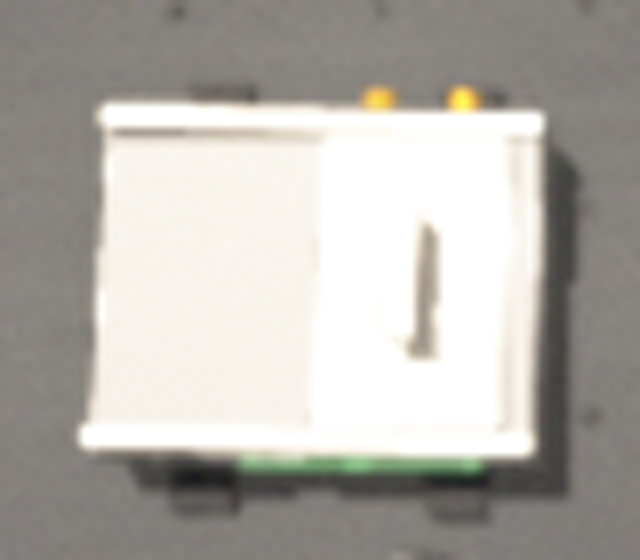

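View pics/sidec.png

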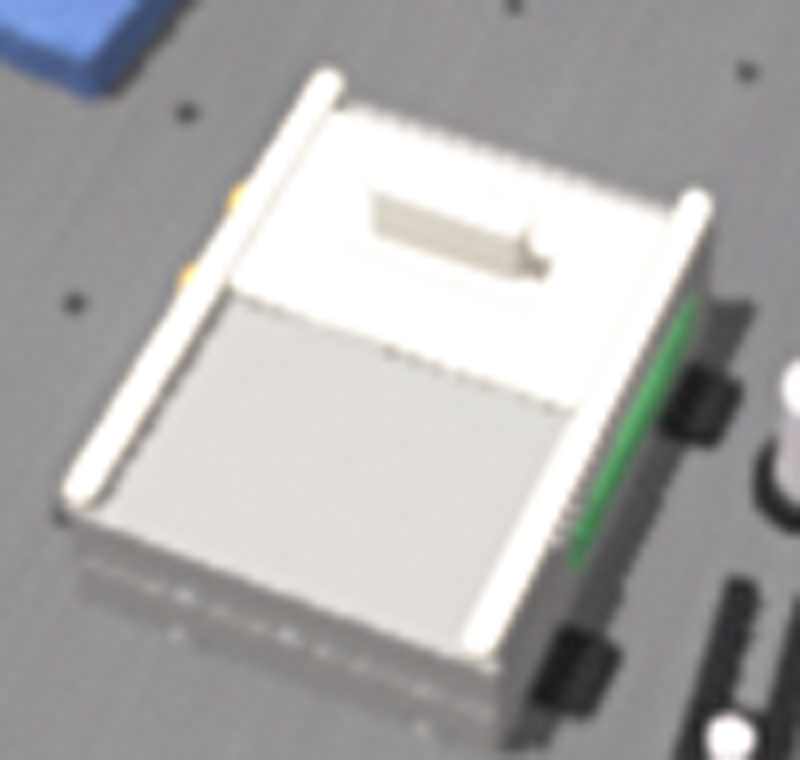

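```bash
python3 - <<'E'
from h import *
import pickle
C=pickle.load(open("c0.pkl","rb"))
f=lambda p,o:np.array(p,float)/8-.4375+np.array(o)
T,S=C["top"],C["side"]
tc=f([(100,102),(545,112),(535,455),(80,450)],(155,170))
sc=f([(70,498),(330,68),(712,192),(485,655)],(195,210))
for c,p in((T,tc),(S,sc)):
    P=atz(c,p,.072); print(P.round(4).tolist())
    ey=(P[0]+P[3]-P[1]-P[2])/2; ex=(P[0]+P[1]-P[2]-P[3])/2
    print("mid",P.mean(0),"len",np.linalg.norm(ey),np.linalg.norm(ex),"yaw",np.degrees([np.arctan2(-ey[0],ey[1]),np.arctan2(ex[1],ex[0])]))
# cover: edge and fin
print("edge top",atz(T,f([(322,138),(312,425)],(155,170)),.068).round(4))
print("edge side",atz(S,f([(235,293),(575,408)],(195,210)),.068).round(4))
print("fin side-face base/top top",atz(T,f([(425,218),(412,355)],(155,170)),.104).round(4))
print("fin top edge side",atz(S,f([(372,190),(525,238)],(195,210)),.104).round(4))
for n,c,o,b in(("T",T,(155,170),(395,215,435,355)),("S",S,(195,210),(370,180,530,250))):
    g=[(u,v) for u in range(int(b[0]/8+o[0])-2,int(b[2]/8+o[0])+3) for v in range(int(b[1]/8+o[1])-2,int(b[3]/8+o[1])+3)]
    P=bydepth(c,g); k=P[:,2]>.09; print(n,k.sum(),P[k].mean(0),P[k].min(0),P[k].max(0))
# map of tall things near
v,u=np.mgrid[60:300,20:400]; P=bydepth(T,np.c_[u.ravel(),v.ravel()])
k=(P[:,2]>.02)&(P[:,0]<.9);
for z in [.072]:
  m=(abs(P[:,2]-.07)<.006)&(P[:,1]>-.0)&(P[:,1]<.4)&(P[:,0]>.3)&(P[:,0]<.6)
  q=cv2.minAreaRect(P[m][:,:2].astype(np.float32)*1000); print(q)
E
```

```text
[[0.641, 0.3169, 0.072], [0.6331, 0.1141, 0.072], [0.4766, 0.1186, 0.072], [0.4823, 0.3222, 0.072]]
mid [0.5582571  0.21795161 0.072     ] len 0.2033321502373388 0.1576330169122699 yaw [-1.91527325 -1.77076932]
[[0.6346, 0.3165, 0.072], [0.6287, 0.1114, 0.072], [0.477, 0.1159, 0.072], [0.4836, 0.3218, 0.072]]
mid [0.55597096 0.21639107 0.072     ] len 0.20560655126504204 0.15140158476716095 yaw [-1.73365073 -1.86972213]
edge top [[0.6234 0.2164 0.068 ]
 [0.4921 0.2193 0.068 ]]
edge side [[0.62   0.2162 0.068 ]
 [0.4912 0.2188 0.068 ]]
fin side-face base/top top [[0.5799 0.1639 0.104 ]
 [0.519  0.1693 0.104 ]]
fin top edge side [[0.5806 0.1821 0.104 ]
 [0.5235 0.1826 0.104 ]]
T 71 [0.55548736 0.17219175 0.12170146] [ 0.37435231 -0.02293325  0.09168391] [0.58698314 0.18406911 1.39897387]
S 153 [0.55206651 0.18091853 0.10737687] [0.27238584 0.1659376  0.09002425] [0.58704726 0.83361267 1.00597801]
((506.2931213378906, 221.26585388183594), (198.3240203857422, 192.81431579589844), 87.70838928222656)
```

Rails and cover edge agree from both cameras. The meter centre is about (0.557, 0.217) with yaw about -1.8°, and the fin is at about (0.556, 0.1755), so the cover is about 9 mm ajar. I'm moving towards it.

>>> apply_moves:
  steps: "-0.028 0 -0.028 0 0.098 0 -1; -0.056 0 -0.055 0 0.197 0 -1; -0.085 0 -0.083 0 0.295 0 -1; -0.114 0 -0.111 0 0.394 0 -1; -0.143 0 -0.139 0 0.492 0 -1"
  grip_force: 30

```text
time_s: 0.52
eef_pos: [0.3557, -0.3918, 0.2308]
tool_rot: [0.012, 0.707, -0.707, -0.013]
wrist_force: [1.2, -0.6, -0.5]
gripper_width: 1.001
```

```bash
cat >> h.py <<'E'
M=np.array([.557,.217,0]); YAW=np.radians(-1.8)
EX=np.array([np.cos(YAW),np.sin(YAW),0]); EY=np.array([-EX[1],EX[0],0])
def where(mx,my,z):
    "print delta in tool axes to a meter-frame target"
    o=env.observe(); R=Ro.from_quat(o["tool_rot"]).as_matrix(); p=np.array(o["eef_pos"])
    Rt=np.c_[-EX,[0,0,-1],-EY]; tgt=M+mx*EX+my*EY+np.array([0,0,z])
    print("pos",p.round(4),"meter xyz",((p-M)@EX).round(4),((p-M)@EY).round(4),p[2].round(4),"delta tool",(R.T@(tgt-p)).round(4),"rot",Ro.from_matrix(R.T@Rt).as_rotvec().round(4),"F",np.round(o["wrist_force"],1),"w",round(o["gripper_width"],3),"t",o["time_s"])
E
python3 -c "
from h import *
where(0,-.041,.15)"
```

```text
pos [ 0.3557 -0.3918  0.2308] meter xyz -0.1821 -0.6148 0.2308 delta tool [-0.1797  0.0811 -0.5745] rot [ 0.0006 -0.0042  0.0005] F [ 1.2 -0.6 -0.5] w 1.001 t 0.5167
```

>>> apply_moves:
  steps: "-0.012 0 -0.038 0 0 0 -1; -0.024 0 -0.076 0 0 0 -1; -0.036 0 -0.114 0 0 0 -1; -0.048 0 -0.152 0 0 0 -1; -0.06 0 -0.19 0 0 0 -1"

```text
time_s: 0.93
eef_pos: [0.4214, -0.2037, 0.2312]
tool_rot: [-0.011, -0.707, 0.707, 0.011]
wrist_force: [0.4, 0.4, -0.4]
gripper_width: 1.002
```

>>> apply_moves:
  steps: "-0.012 0 -0.038 0 0 0 -1; -0.024 0 -0.076 0 0 0 -1; -0.036 0 -0.114 0 0 0 -1; -0.048 0 -0.152 0 0 0 -1; -0.06 0 -0.19 0 0 0 -1"

```text
time_s: 1.35
eef_pos: [0.4871, -0.0157, 0.2312]
tool_rot: [-0.011, -0.707, 0.707, 0.011]
wrist_force: [-0.2, -1.1, -0.6]
gripper_width: 1.001
```

>>> apply_moves:
  steps: "-0.012 0 -0.038 0 0 0 -1; -0.024 0 -0.076 0 0 0 -1; -0.036 0.01 -0.114 0 0 0 -1; -0.048 0.03 -0.152 0 0 0 -1; -0.06 0.06 -0.19 0 0 0 -1"

```text
time_s: 1.77
eef_pos: [0.5514, 0.1651, 0.1786]
tool_rot: [0.012, 0.708, -0.706, -0.009]
wrist_force: [1.6, -0.5, 0.2]
gripper_width: 1.001
```

```bash
python3 -c "
from h import *
where(0,-.041,.088)
c=env.camera('side'); save(c,'s1.png',(180,150,310,310),5)
import pickle; pickle.dump(c,open('c1.pkl','wb'))"
```

```text
pos [0.5514 0.1651 0.1786] meter xyz -0.004 -0.0521 0.1786 delta tool [-0.0037  0.0906 -0.0109] rot [ 0.0016  0.0021 -0.0036] F [ 1.6 -0.5  0.2] w 1.001 t 1.7667
```

View pics/s1.png

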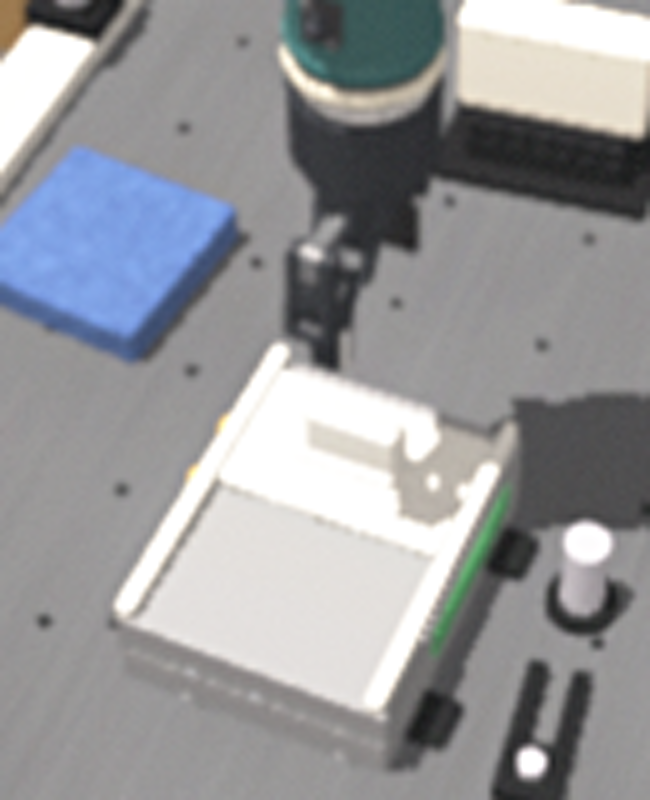

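The side view shows the gripper above the fin, with the fin at (355,435) in the crop. The rails are clear. I'm descending.

>>> apply_moves:
  steps: "0 0.01 0.004 0 0 0 -1; 0 0.03 0.004 0 0 0 -1; 0 0.05 0.004 0 0 0 -1; 0 0.06 0.004 0 0 0 -1; 0 0.06 0.004 0 0 0 -1"

```text
time_s: 2.23
eef_pos: [0.548, 0.1565, 0.1154]
tool_rot: [-0.009, -0.706, 0.708, 0.013]
wrist_force: [-0.4, -0.1, 0.1]
gripper_width: 1.002
```

```bash
python3 -c "
from h import *
where(0,-.041,.077)"
```

```text
pos [0.548  0.1565 0.1154] meter xyz -0.007 -0.0608 0.1154 delta tool [-0.0072  0.0383 -0.0199] rot [-0.0021  0.0001  0.0047] F [-0.4 -0.1  0.1] w 1.002 t 2.2333
```

>>> apply_moves:
  steps: "-0.003 0 -0.01 0 0 0 -1; -0.007 0 -0.02 0 0 0 -1; -0.007 0.012 -0.02 0 0 0 -1; -0.007 0.025 -0.02 0 0 0 -1; -0.007 0.025 -0.02 0 0 0 -1"

```text
time_s: 2.65
eef_pos: [0.5557, 0.1773, 0.0902]
tool_rot: [-0.009, -0.706, 0.708, 0.012]
wrist_force: [-1.0, -0.6, -0.8]
gripper_width: 0.998
```

```bash
python3 -c "
from h import *
where(0,-.041,.077)
c=env.camera('side'); save(c,'s2.png',(190,180,290,280),6)"
```

```text
pos [0.5557 0.1773 0.0902] meter xyz -0.0001 -0.0397 0.0902 delta tool [-0.0001  0.0132  0.0013] rot [-0.0018  0.0017  0.0039] F [-1.  -0.6 -0.8] w 0.998 t 2.65
```

View pics/s2.png

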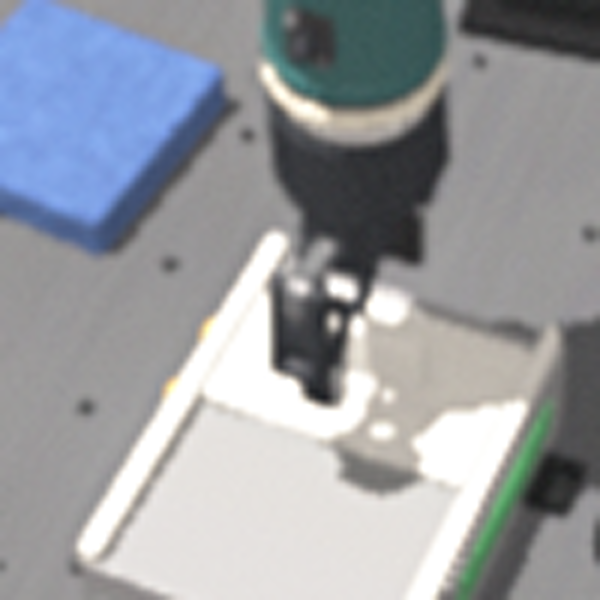

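The fingers straddle the fin, with the front finger at about (310,340) on the opening side. Next I lower and grip.

>>> apply_moves:
  steps: "0 0.007 0.001 0 0 -0.004 -1; 0 0.013 0.001 0 0 0 -1; 0 0.013 0.001 0 0 0 0; 0 0.013 0.001 0 0 0 1; 0 0.013 0.001 0 0 0 1"
  grip_force: 25

```text
time_s: 3.12
eef_pos: [0.5574, 0.1768, 0.0799]
tool_rot: [0.011, 0.707, -0.707, -0.011]
wrist_force: [-0.1, 0.6, 0.2]
gripper_width: 0.604
```

>>> apply_moves:
  steps: "0 0 0 0 0 0 1; 0 0 0 0 0 0 1; 0 0 0 0 0 0 1; 0 0 0 0 0 0 1; 0 0 0 0 0 0 1"

```text
time_s: 3.53
eef_pos: [0.5576, 0.1767, 0.0802]
tool_rot: [-0.011, -0.707, 0.707, 0.011]
wrist_force: [-1.2, -0.9, 2.7]
gripper_width: 0.161
```

```bash
python3 -c "
from h import *
where(0,-.041,.077)"
```

```text
pos [0.5576 0.1767 0.0802] meter xyz 0.0018 -0.0403 0.0802 delta tool [0.0018 0.0032 0.0007] rot [-0.0002  0.0007 -0.0004] F [-1.2 -0.9  2.7] w 0.161 t 3.5333
```

Opening 0.161 × 85 = 13.7 mm matches the 14 mm fin, so it is gripped. Now I slide it open.

>>> apply_moves:
  steps: "0 0 -0.004 0 0 0 1; 0 0 -0.012 0 0 0 1; 0 0 -0.02 0 0 0 1; 0 0 -0.028 0 0 0 1; 0 0 -0.036 0 0 0 1"

```text
time_s: 3.95
eef_pos: [0.5588, 0.2135, 0.0802]
tool_rot: [-0.011, -0.707, 0.707, 0.011]
wrist_force: [-0.3, -2.7, 5.4]
gripper_width: 0.158
```

>>> apply_moves:
  steps: "0 0 -0.008 0 0 0 1; 0 0 -0.016 0 0 0 1; 0 0 -0.024 0 0 0 1; 0 0 -0.03 0 0 0 1; 0 0 -0.034 0 0 0 1"

```text
time_s: 4.37
eef_pos: [0.5599, 0.2482, 0.0802]
tool_rot: [0.011, 0.707, -0.707, -0.01]
wrist_force: [0.2, -1.8, 6.2]
gripper_width: 0.158
```

```bash
python3 -c "
from h import *
where(0,.035,.08)"
```

```text
pos [0.5599 0.2482 0.0802] meter xyz 0.0019 0.0312 0.0802 delta tool [ 0.0019  0.0002 -0.0038] rot [ 0.0007  0.0019 -0.0012] F [ 0.2 -1.8  6.2] w 0.158 t 4.3667
```

Now I creep to the stop and watch the force.

>>> apply_moves:
  steps: "0 0 -0.001 0 0 0 1; 0 0 -0.002 0 0 0 1; 0 0 -0.003 0 0 0 1; 0 0 -0.004 0 0 0 1; 0 0 -0.004 0 0 0 1"

```text
time_s: 4.78
eef_pos: [0.56, 0.2512, 0.0802]
tool_rot: [0.011, 0.707, -0.707, -0.01]
wrist_force: [0.0, -1.9, 5.8]
gripper_width: 0.157
```

>>> apply_moves:
  steps: "0 0 -0.001 0 0 0 1; 0 0 -0.002 0 0 0 1; 0 0 -0.003 0 0 0 1; 0 0 -0.003 0 0 0 1; 0 0 -0.003 0 0 0 1"

```text
time_s: 5.2
eef_pos: [0.5601, 0.2535, 0.0802]
tool_rot: [-0.011, -0.707, 0.707, 0.011]
wrist_force: [-0.6, -2.8, 5.8]
gripper_width: 0.162
```

>>> apply_moves:
  steps: "0 0 -0.001 0 0 0 1; 0 0 -0.002 0 0 0 1; 0 0 -0.003 0 0 0 1; 0 0 -0.003 0 0 0 1; 0 0 -0.003 0 0 0 1"

```text
time_s: 5.62
eef_pos: [0.5601, 0.2536, 0.0802]
tool_rot: [-0.011, -0.705, 0.709, 0.012]
wrist_force: [-2.1, -9.2, 10.2]
gripper_width: 0.161
```

```bash
python3 -c "
from h import *
where(0,.035,.08)"
```

```text
pos [0.5601 0.2536 0.0802] meter xyz 0.002 0.0366 0.0802 delta tool [0.002  0.0002 0.0017] rot [-0.0047 -0.0007  0.0007] F [-2.1 -9.2 10.2] w 0.161 t 5.6167
```

The cover is at its stop: position frozen while the force rose to 9 N. I relax, release and rise.

>>> apply_moves:
  steps: "0 0 0.001 0 0 0 1; 0 0 0.002 0 0 0 1; 0 0 0.002 0 0 0 0.3; 0 0 0.002 0 0 0 -0.3; 0 0 0.002 0 0 0 -0.3"

```text
time_s: 6.03
eef_pos: [0.5591, 0.2554, 0.0793]
tool_rot: [0.01, 0.707, -0.707, -0.011]
wrist_force: [-0.1, 0.1, -0.1]
gripper_width: 0.575
```

>>> apply_moves:
  steps: "0 0 0 0 0 0 -0.3; 0 -0.02 0 0 0 0 -0.3; 0 -0.04 0 0 0 0 -0.3; 0 -0.06 0 0 0 0 -0.3; 0 -0.07 0 0 0 0 -0.3"

```text
time_s: 6.45
eef_pos: [0.5605, 0.2558, 0.152]
tool_rot: [0.011, 0.708, -0.706, -0.01]
wrist_force: [0.7, 0.6, 0.2]
gripper_width: 0.648
```

>>> apply_moves:
  steps: "0 0 0.03 0 0 0 1; 0.01 0 0.06 0 0 0 1; 0.02 0 0.085 0 0 0 1; 0.028 0 0.085 0 0 0 1; 0.028 0 0.085 0 0 0 1"

```text
time_s: 6.87
eef_pos: [0.5276, 0.1693, 0.1494]
tool_rot: [-0.011, -0.707, 0.707, 0.012]
wrist_force: [-0.0, 0.8, -0.6]
gripper_width: 0.002
```

```bash
python3 -c "
from h import *
where(-.026,-.0485,.056)
c=env.camera('side'); save(c,'s3.png',(190,180,290,300),6)
c=env.camera('top'); save(c,'t3.png',(155,170,235,240),8)"
```

```text
pos [0.5276 0.1693 0.1494] meter xyz -0.0278 -0.0486 0.1494 delta tool [-0.002   0.0934 -0.0002] rot [-0.001  -0.0007  0.0017] F [-0.   0.8 -0.6] w 0.002 t 6.8667
```

View pics/s3.png

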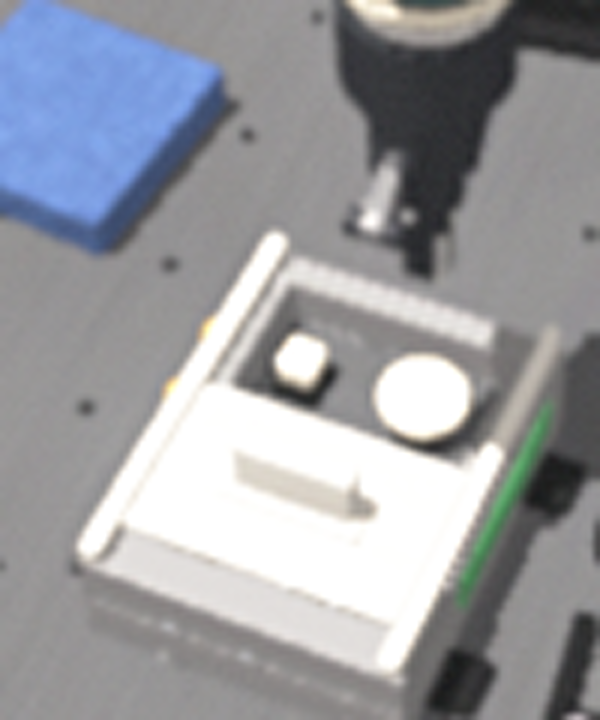

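The cover is open. The button shows at (423,396) and the key at (302,360) in the crop. I'm checking the button's position and the cover edge.

```bash
python3 - <<'E'
from h import *
import pickle
S=pickle.load(open("c0.pkl","rb"))["side"]
g=lambda a:np.array(a,float)/6-.417+np.array((190,180))
P=atz(S,g([(423,394)]),.056)[0]; print("button",P,(P-M)@EX,(P-M)@EY)
P=atz(S,g([(300,352)]),.054)[0]; print("key",P,(P-M)@EX,(P-M)@EY)
P=atz(S,g([(210,385),(470,465),(125,530),(395,622)]),.068); print("cover edges",(P-M)@EX,(P-M)@EY)
E
```

```text
button [0.5294209  0.16797833 0.056     ] -0.026025681964241605 -0.049863758612540166
key [0.59462203 0.16442095 0.054     ] 0.03925500960638734 -0.0513713689516452
cover edges [ 0.06506854 -0.06521008  0.06425578 -0.06653744] [-0.00722882 -0.01253924  0.08107722  0.07751844]
```

>>> apply_moves:
  steps: "-0.002 0.02 0 0 0 0 1; -0.002 0.045 0 0 0 0 1; -0.002 0.065 0 0 0 0 1; -0.002 0.08 0 0 0 0 1; -0.002 0.088 0 0 0 0 1"

```text
time_s: 7.38
eef_pos: [0.5304, 0.172, 0.0596]
tool_rot: [0.009, 0.707, -0.707, -0.011]
wrist_force: [0.3, 0.7, -0.1]
gripper_width: -0.001
```

>>> apply_moves:
  steps: "0 0.002 0 0 0 0 1; 0 0.004 0 0 0 0 1; 0 0.006 0 0 0 0 1; 0 0.008 0 0 0 0 1; 0 0.01 0 0 0 0 1"

```text
time_s: 7.8
eef_pos: [0.532, 0.1714, 0.0528]
tool_rot: [0.011, 0.707, -0.707, -0.01]
wrist_force: [0.2, 2.0, 2.5]
gripper_width: -0.002
```

```bash
python3 -c "
from h import *
where(-.026,-.049,.048)"
```

```text
pos [0.532  0.1714 0.0528] meter xyz -0.0236 -0.0464 0.0528 delta tool [0.0025 0.0048 0.0026] rot [ 0.0011  0.0014 -0.0021] F [0.2 2.  2.5] w -0.002 t 7.8
```

>>> apply_moves:
  steps: "0 0.002 0 0 0 0 1; 0 0.004 0 0 0 0 1; 0 0.006 0 0 0 0 1; 0 0.007 0 0 0 0 1; 0 0.007 0 0 0 0 1"

```text
time_s: 8.22
eef_pos: [0.5321, 0.1714, 0.0476]
tool_rot: [0.011, 0.707, -0.707, -0.01]
wrist_force: [-5.1, -0.7, 22.1]
gripper_width: 0.002
```

>>> apply_moves:
  steps: "0 0.001 0 0 0 0 1; 0 0.002 0 0 0 0 1; 0 0.003 0 0 0 0 1; 0 0.003 0 0 0 0 1; 0 0.003 0 0 0 0 1"

```text
time_s: 8.63
eef_pos: [0.5322, 0.1715, 0.0472]
tool_rot: [-0.012, -0.707, 0.707, 0.01]
wrist_force: [-13.3, -3.5, 44.7]
gripper_width: 0.0
```

The button has bottomed: z is frozen at 0.0475 while the force climbs. I ease back to about 20 N and hold.

>>> apply_moves:
  steps: "0 -0.002 0 0 0 0 1; 0 -0.003 0 0 0 0 1; 0 -0.003 0 0 0 0 1; 0 -0.003 0 0 0 0 1; 0 -0.003 0 0 0 0 1"

```text
time_s: 9.05
eef_pos: [0.5321, 0.1714, 0.0476]
tool_rot: [0.011, 0.707, -0.707, -0.01]
wrist_force: [-5.0, -0.3, 22.7]
gripper_width: 0.001
```

>>> apply_moves:
  steps: "0 0 0 0 0 0 1; 0 0 0 0 0 0 1; 0 0 0 0 0 0 1; 0 0 0 0 0 0 1; 0 0 0 0 0 0 1"

```text
time_s: 9.47
eef_pos: [0.5321, 0.1714, 0.0476]
tool_rot: [0.012, 0.707, -0.707, -0.01]
wrist_force: [-6.1, -1.4, 22.9]
gripper_width: -0.0
```

Held in for at least 1.25 s. Rising and returning to the fin.

>>> apply_moves:
  steps: "0 -0.01 0 0 0 0 1; 0 -0.03 0 0 0 0 1; 0 -0.06 0 0 0 0 1; 0 -0.09 0 0 0 0 1; 0 -0.11 0 0 0 0 1"

```text
time_s: 9.88
eef_pos: [0.5317, 0.1704, 0.157]
tool_rot: [0.011, 0.707, -0.707, -0.01]
wrist_force: [0.4, 0.4, -0.6]
gripper_width: 0.002
```

>>> apply_moves:
  steps: "-0.008 0 -0.025 0 0 0 -0.3; -0.016 0 -0.055 0 0 0 -0.3; -0.022 0 -0.084 0 0 0 -0.3; -0.022 0 -0.084 0 0 0 -0.3; -0.022 0 -0.084 0 0 0 -0.3"

```text
time_s: 10.3
eef_pos: [0.555, 0.2555, 0.1542]
tool_rot: [0.009, 0.707, -0.707, -0.01]
wrist_force: [0.4, -0.5, -0.9]
gripper_width: 0.652
```

```bash
python3 -c "
from h import *
where(0.002,.0366,.080)"
```

```text
pos [0.555  0.2555 0.1542] meter xyz -0.0032 0.0384 0.1542 delta tool [-0.0053  0.0742  0.0019] rot [0.     0.0041 0.001 ] F [ 0.4 -0.5 -0.9] w 0.652 t 10.3
```

>>> apply_moves:
  steps: "-0.004 0.01 0.002 0 0.004 0 -0.3; -0.004 0.03 0.002 0 0.004 0 -0.3; -0.004 0.055 0.002 0 0.004 0 -0.3; -0.004 0.074 0.002 0 0.004 0 -0.3; -0.004 0.074 0.002 0 0.004 0 -0.3"

```text
time_s: 10.72
eef_pos: [0.557, 0.2478, 0.0758]
tool_rot: [-0.01, -0.705, 0.709, 0.016]
wrist_force: [-0.9, -0.7, -0.5]
gripper_width: 0.649
```

>>> apply_moves:
  steps: "0 0 0 0 0 0 1; 0 0 0 0 0 0 1; 0 0 0 0 0 0 1; 0 0 0 0 0 0 1; 0 0 0 0 0 0 1"
  grip_force: 25

```text
time_s: 11.13
eef_pos: [0.5607, 0.2521, 0.0824]
tool_rot: [0.013, 0.707, -0.707, -0.011]
wrist_force: [0.4, -0.3, 3.8]
gripper_width: 0.157
```

```bash
python3 -c "
from h import *
where(0.002,.0366-.085,.080)"
```

```text
pos [0.5607 0.2521 0.0824] meter xyz 0.0026 0.0352 0.0824 delta tool [0.0003 0.0023 0.0836] rot [ 0.0009 -0.0029 -0.0026] F [ 0.4 -0.3  3.8] w 0.157 t 11.1333
```

The fin is gripped again (13.4 mm). Sliding it home.

>>> apply_moves:
  steps: "0 0 0.004 0 0 0 1; 0 0 0.012 0 0 0 1; 0 0 0.021 0 0 0 1; 0 0 0.03 0 0 0 1; 0 0 0.039 0 0 0 1"

```text
time_s: 11.55
eef_pos: [0.5594, 0.2131, 0.0823]
tool_rot: [0.013, 0.708, -0.706, -0.011]
wrist_force: [0.9, 2.7, 6.4]
gripper_width: 0.157
```

>>> apply_moves:
  steps: "0 0 0.009 0 0 0 1; 0 0 0.018 0 0 0 1; 0 0 0.027 0 0 0 1; 0 0 0.035 0 0 0 1; 0 0 0.038 0 0 0 1"

```text
time_s: 11.97
eef_pos: [0.5581, 0.1737, 0.0823]
tool_rot: [0.013, 0.707, -0.707, -0.012]
wrist_force: [0.6, 2.4, 6.7]
gripper_width: 0.153
```

>>> apply_moves:
  steps: "0 0 0.002 0 0 0 1; 0 0 0.003 0 0 0 1; 0 0 0.004 0 0 0 1; 0 0 0.005 0 0 0 1; 0 0 0.006 0 0 0 1"

```text
time_s: 12.38
eef_pos: [0.5579, 0.1691, 0.0823]
tool_rot: [0.013, 0.707, -0.707, -0.011]
wrist_force: [0.5, 2.3, 7.0]
gripper_width: 0.155
```

>>> apply_moves:
  steps: "0 0 0.001 0 0 0 1; 0 0 0.002 0 0 0 1; 0 0 0.003 0 0 0 1; 0 0 0.003 0 0 0 1; 0 0 0.003 0 0 0 1"

```text
time_s: 12.8
eef_pos: [0.5579, 0.1684, 0.0824]
tool_rot: [0.013, 0.709, -0.705, -0.01]
wrist_force: [0.7, 7.0, 5.6]
gripper_width: 0.159
```

>>> apply_moves:
  steps: "0 0 0.001 0 0 0 1; 0 0 0.002 0 0 0 1; 0 0 0.002 0 0 0 1; 0 0 0.002 0 0 0 1; 0 0 0.002 0 0 0 1"

```text
time_s: 13.22
eef_pos: [0.5579, 0.1684, 0.0824]
tool_rot: [0.013, 0.709, -0.705, -0.01]
wrist_force: [1.0, 10.1, 2.7]
gripper_width: 0.161
```

At the home stop: position frozen with the force at 10 N. I relax, release and withdraw.

>>> apply_moves:
  steps: "0 0 -0.001 0 0 0 1; 0 0 -0.002 0 0 0 1; 0 0 -0.003 0 0 0 0.3; 0 0 -0.003 0 0 0 -0.3; 0 0 -0.003 0 0 0 -0.3"

```text
time_s: 13.63
eef_pos: [0.556, 0.1655, 0.0803]
tool_rot: [-0.012, -0.706, 0.708, 0.013]
wrist_force: [0.2, 1.1, -0.4]
gripper_width: 0.572
```

>>> apply_moves:
  steps: "0 0 0 0 0 0 -0.3; 0 -0.02 0 0 0 0 -0.3; 0 -0.05 0 0 0 0 -0.3; 0 -0.08 0 0 0 0 -0.3; 0 -0.11 0 0 0 0 -0.3"

```text
time_s: 14.05
eef_pos: [0.5561, 0.1661, 0.1915]
tool_rot: [-0.012, -0.707, 0.707, 0.013]
wrist_force: [0.0, 0.3, -0.0]
gripper_width: 0.654
```

>>> apply_moves:
  steps: "0 -0.02 0.03 0 0 0 -0.3; 0 -0.04 0.06 0 0 0 -0.3; 0 -0.04 0.09 0 0 0 -0.3; 0 -0.04 0.12 0 0 0 -0.3; 0 -0.04 0.12 0 0 0 -0.3"

```text
time_s: 14.47
eef_pos: [0.5524, 0.0386, 0.2308]
tool_rot: [-0.015, -0.705, 0.709, 0.016]
wrist_force: [0.2, -0.9, -0.6]
gripper_width: 0.653
```

```bash
python3 -c "
from h import *
where(0,0,.2)
c=env.camera('side'); save(c,'s4.png',(150,150,320,300),4)"
```

```text
pos [0.5524 0.0386 0.2308] meter xyz 0.001 -0.1784 0.2308 delta tool [ 0.0032  0.03   -0.1785] rot [-0.0046 -0.0127  0.0004] F [ 0.2 -0.9 -0.6] w 0.653 t 14.4667
```

View pics/s4.png

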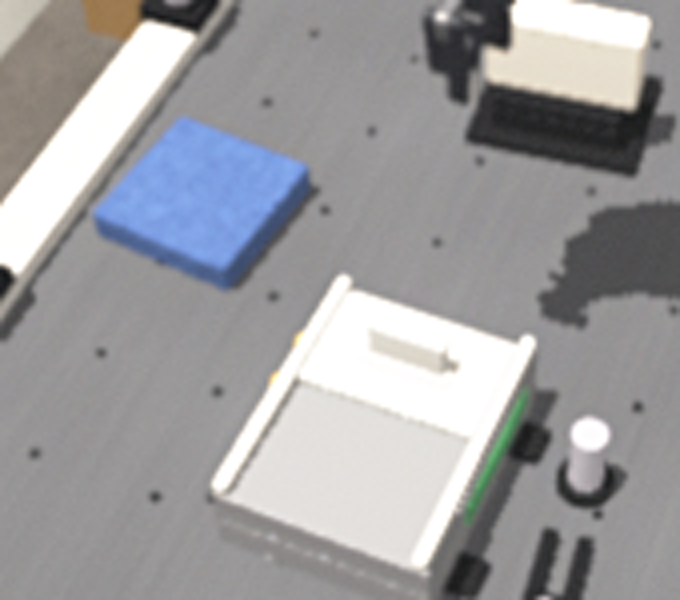

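The window is fully covered. The cover edge runs from (302,380) to (468,437), and the tile, post, fork and stage stand where they were. I check that edge and hand in.

```bash
python3 - <<'E'
from h import *
import pickle
S=pickle.load(open("c0.pkl","rb"))["side"]
g=lambda a:np.array(a,float)/4-.375+np.array((150,150))
P=atz(S,g([(302,380),(468,437)]),.068); m=(P-M)@EY; print(m)
c=env.camera("side"); d=np.abs(c["color"].astype(int)-S["color"]).max(2)>60
n,_,st,ce=cv2.connectedComponentsWithStats(d.astype(np.uint8))
print([(*ce[i].round(),st[i,4]) for i in range(1,n) if st[i,4]>8])
if abs(m.mean()+.007)<.004: print("signing",env.sign_off())
E
```

```text
[-0.00505466 -0.00562183]
[(np.float64(403.0), np.float64(3.0), np.int32(49)), (np.float64(420.0), np.float64(6.0), np.int32(118)), (np.float64(468.0), np.float64(7.0), np.int32(195)), (np.float64(355.0), np.float64(7.0), np.int32(58)), (np.float64(368.0), np.float64(5.0), np.int32(27)), (np.float64(376.0), np.float64(6.0), np.int32(27)), (np.float64(437.0), np.float64(8.0), np.int32(143)), (np.float64(384.0), np.float64(7.0), np.int32(20)), (np.float64(392.0), np.float64(9.0), np.int32(16)), (np.float64(326.0), np.float64(43.0), np.int32(5074)), (np.float64(486.0), np.float64(22.0), np.int32(85)), (np.float64(402.0), np.float64(56.0), np.int32(814)), (np.float64(477.0), np.float64(47.0), np.int32(108)), (np.float64(466.0), np.float64(134.0), np.int32(3994)), (np.float64(267.0), np.float64(79.0), np.int32(386)), (np.float64(251.0), np.float64(78.0), np.int32(13)), (np.float64(269.0), np.float64(106.0), np.int32(613)), (np.float64(270.0), np.float64(92.0), np.int32(12)), (np.float64(275.0), np.float64(94.0), np.int32(10)), (np.float64(269.0), np.float64(144.0), np.int32(903)), (np.float64(267.0), np.float64(120.0), np.int32(15)), (np.float64(450.0), np.float64(196.0), np.int32(85)), (np.float64(457.0), np.float64(190.0), np.int32(86)), (np.float64(464.0), np.float64(190.0), np.int32(12)), (np.float64(362.0), np.float64(215.0), np.int32(2777)), (np.float64(508.0), np.float64(221.0), np.int32(28)), (np.float64(491.0), np.float64(241.0), np.int32(15)), (np.float64(494.0), np.float64(264.0), np.int32(88)), (np.float64(484.0), np.float64(275.0), np.int32(68))]
the job is handed in; nothing more can be done
signing None
```

The power meter is zeroed and its dust cover is back home. The job is handed in at about 14.5 s of the 64 s allowed; no verdict was reported.

- **Cover open:** I gripped the fin and slid the cover until it stopped moving while the force rose to about 9 N. The camera then showed the window uncovered.
- **Button:** I pressed it with the shut fingers and it bottomed at a tip height of about 47.5 mm. It stayed in for at least 1.25 s at 22–45 N wrist force, more than the 6 N it needs. The small key was about 60 mm away and was not approached.
- **Cover home:** I slid it back until it stopped moving at about 10 N. It had travelled about 84–85 mm between stops, against 85 mm nominal. I then released it and moved the gripper clear.

**Last checks:**
- **Cover edge:** the final picture shows the window wholly covered. The edge measured y = -5.3 mm in the meter's frame, against about -6.5 mm expected after the offset seen at the open stop. That 1–2 mm gap is within camera error, and the force and travel checks both say it is home.
- **Other things on the table:** the tile, stage, post and visible part of the fork look unmoved in the last side view. A before/after comparison of the side view found changes only around the arm and its shadow, none around the bystanders near the meter.

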